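# Demould castings onto a board and push it to the curing lamp

## Task

Lift every resin casting straight up out of its pocket in the aluminium nest by the tab on its top, and set each one down flat on the plywood board, tab up, with its whole base on the board and none on top of another. When all of them are on the board, push the loaded board over the bench into the taped frame in front of the curing lamp, centred in the frame with its edges in line with the tape. Leave everything else on the bench where it is.

Things in the scene. Friction and masses are not known exactly. Their poses are not given: they have to be found in the camera images.
- nest: Aluminium nest fixed to the bench, 203 (its x) x 179 (y) x 26 mm high. Six open-topped pockets 53 (x) x 73 (y) mm, 20 mm deep, floor 6 mm above the bench, 11 mm walls between; pocket centres at x = -64, 0, +64 and y = -42, +42 mm. Not every pocket need be filled. Origin: centre of underside; z up.
- cast1: Cream resin casting, about 0.1 kg: base 70 (its x) x 50 (y) x 20 mm, with an upright tab in the middle of its top, 12 (x) x 30 (y) mm, from 20 to 50 mm above the underside. Starts in a nest pocket, top flush, 1.5 mm play all round, its x along the nest's y (either way): only the tab can be gripped. Origin: centre of underside; z up through the tab. All alike; 4 to 6 are present.
- cast2: Cream resin casting, about 0.1 kg: base 70 (its x) x 50 (y) x 20 mm, with an upright tab in the middle of its top, 12 (x) x 30 (y) mm, from 20 to 50 mm above the underside. Starts in a nest pocket, top flush, 1.5 mm play all round, its x along the nest's y (either way): only the tab can be gripped. Origin: centre of underside; z up through the tab. All alike; 4 to 6 are present.
- cast3: Cream resin casting, about 0.1 kg: base 70 (its x) x 50 (y) x 20 mm, with an upright tab in the middle of its top, 12 (x) x 30 (y) mm, from 20 to 50 mm above the underside. Starts in a nest pocket, top flush, 1.5 mm play all round, its x along the nest's y (either way): only the tab can be gripped. Origin: centre of underside; z up through the tab. All alike; 4 to 6 are present.
- cast4: Cream resin casting, about 0.1 kg: base 70 (its x) x 50 (y) x 20 mm, with an upright tab in the middle of its top, 12 (x) x 30 (y) mm, from 20 to 50 mm above the underside. Starts in a nest pocket, top flush, 1.5 mm play all round, its x along the nest's y (either way): only the tab can be gripped. Origin: centre of underside; z up through the tab. All alike; 4 to 6 are present.
- cast5: Cream resin casting, about 0.1 kg: base 70 (its x) x 50 (y) x 20 mm, with an upright tab in the middle of its top, 12 (x) x 30 (y) mm, from 20 to 50 mm above the underside. Starts in a nest pocket, top flush, 1.5 mm play all round, its x along the nest's y (either way): only the tab can be gripped. Origin: centre of underside; z up through the tab. All alike; 4 to 6 are present.
- cast6: Cream resin casting, about 0.1 kg: base 70 (its x) x 50 (y) x 20 mm, with an upright tab in the middle of its top, 12 (x) x 30 (y) mm, from 20 to 50 mm above the underside. Starts in a nest pocket, top flush, 1.5 mm play all round, its x along the nest's y (either way): only the tab can be gripped. Origin: centre of underside; z up through the tab. All alike; 4 to 6 are present.
- board: Loose plain plywood board, 220 (its x) x 200 (its y) x 18 mm thick, about 0.5 kg, lying flat on the bench between the nest and the taped frame; too wide to grip, it slides when pushed at an edge. Origin: centre of its underside; z up.
- mark: The board's place: a flat rectangular frame of pale tape on the bench, inside 240 (its x) x 220 (y) mm, tape 12.5 mm wide; the board fits with its x along this x and 10 mm to spare on each side. The fixed curing lamp (260 mm wide, 210 mm high) stands beyond, from y = -250 to -370 mm in this frame. Origin: centre of the frame, on the bench.
- brush: Bystander to be left alone: a flat paint brush lying down.
- spatula: Bystander to be left alone: a mixing spatula lying down.
- sandblock: Bystander to be left alone: a cork sanding block, 90 x 55 x 30 mm.
- pot: Bystander to be left alone: an open plastic pot, 80 mm across, 90 mm high.
- jar: Bystander to be left alone: a closed round jar, 64 mm across, 100 mm high.
- shell: Bystander to be left alone: a cream resin bowl-shaped shell, 110 mm across, 35 mm high.
There are look-alikes about, which are no part of the job. What is shaped like the cast5 but orange, turquoise or yellow is not meant.

How it is judged:
By the outcome, as a careful person would: the job done as asked, in the order asked, and still so for the second after the job is handed in, with the robot touching nothing.
Of cast1, cast2, cast3, cast4, cast5, cast6 only 4 to 6 are there at a start; the rules pass over those that are not, and their reading is None.
At some moment in a run one of board may be knocked a few centimetres aside while the robot is not near it.
Once in a run the grip may slacken for a moment while it holds something.
It also fails if it takes over 210 s, if anything falls off the work surface, if the arm or the gripper's body presses on something with over 40 N, if the wrist force passes 120 N, or if a joint passes its speed limit or range.

## Robot

A 6-joint arm with a two-finger parallel gripper is mounted at the origin on the work surface. World frame = base frame: x ahead of the robot, y to its left, z up, the work surface at z = 0. Lengths are in m, angles in rad, forces in N, time in s.
With the tool pointing down it reaches from about 0.375 to 0.975 m from the base axis. Payload 3.8 kg.
Tool frame: the origin (TCP) lies between the finger pads; the fingertips stand 19 mm ahead of it and the grasp point (between the pads) is the TCP; z points along the fingers, y is the line along which they close (so a half turn about z gives the same grasp; the last joint's range is limited). The gripper opens to 85 mm and grips with 20 to 120 N. Pads are 22 mm wide; open, the fingers measure 114 mm over their backs; the gripper's body (76 mm by 85 mm) begins 54 mm behind the grasp point. The pads swing forward as they close: fully open they stand 13 mm farther back than shut.
Start: joints at [1.089, 0.264, 1.604, -0, 1.274, -0.037], TCP at [0.29, 0.609, 0.25] pointing down, gripper open.
Joint ranges: [-2.63, 2.63], [-0.94, 2.18], [0.31, 2.57], [-1.31, 4.45], [0, 2.66], [-2.55, 2.55]. Speed limits (rad/s): [2.57, 2.57, 3.14, 3.14, 3.14, 3.14].

## Interface

Orientations are given as a rotation vector (axis times angle).
In Python, from plant import readout, eyes, manip gives the robot as it stands.
- The arm moves only by the tool step_arm, never from a script. Its argument "steps" is a list of rows, each a list of 3 entries, a list of its own where there are three numbers: the finger opening in mm, from 0 to 85.4, then the shift along the world's x, y, z in mm, then the turn, a rotation vector about the world's x, y, z in degrees. In form: [[grip, [dx, dy, dz], [rx, ry, rz]], ...]. A call has exactly 8 rows; each row shifts and turns the commanded pose from where the row before left it; what a row does not reach is not made up. A row lasts 1/8 s, in which the tool goes at most 62.5 mm and 10.7 degrees, less where a joint would pass 70% of its speed; a pose out of reach is approached as far as the arm can. A call with a gripper value outside its range is refused whole. The fingers move at their own pace and stop on an object; the grip force is fixed at half the most. Time passes only in rows, so rows that do not move let the fingers close, or fill a call up. It gives the time, the measured TCP pose, the force and the opening at its end, in the units of the state.
- readout.sense(): the state, without advancing time (a new reading comes with each control period).
- eyes.camera(name): name is "scene" or "side" or "wrist"; returns the picture (420x560x3 uint8, blue, green, red); there is no depth.
- eyes.camera_info(name): a dict with "camera_matrix" (3x3 intrinsics, pixels), "R" (3x3) and "t" (3): a world point X has camera coordinates R X + t. Camera axes: x right, y down, z forward; pixel columns grow to the right and rows downward; lengths in m; the calibration is good to about 2 mm. A picture is of the moment at which its call begins: read the wrist's pose just before it. camera_info takes no time and is no camera call; for the wrist camera it gives the pose at the moment of the call.
- manip.job_done(): hands the job in, once; it reports no verdict.
The state is a dict: "t": time; "qpos": joint angles; "joint_velocities": joint speeds; "joint_torque": joint torques, N m; "tool_pos": TCP position; "eef_rot": TCP orientation; "wrist_force": force on the tool from outside, world axes, zero at the start; "torque": the same for the moment, N m; "gripper_width": finger opening in m.
Only numpy, scipy, OpenCV 4.12 (cv2) and the standard library are available. Lean on these libraries where they do the work, as an engineer would, in place of code of your own. Each camera call takes 0.05 s, during which the arm holds its last target. There are 200 camera calls.

## Working session

There is one attempt and no reset: what is moved stays moved. The work goes in short steps, Python scripts to look and compute and a tool call to move; the robot and the scene stay as the last step left them, time stands still between calls to the robot, and variables do not carry over. Pictures are saved under pics/ and viewed, on a budget of 14 in all, crops included, one or two more only if the job needs it, and the job is handed in when it is done.

Besides the shell and the picture viewer there is one more tool, called in YAML: its name, and indented under it one key for each argument. step_arm: Moves the arm, as the interface text tells. Its arguments: {"type":"object","properties":{"steps":{"type":"array","items":{"type":"array"}}},"required":["steps"]}

```bash
ls; mkdir -p pics; python3 - <<'E'
from plant import readout, eyes
import cv2
print(readout.sense())
for n in("scene","side","wrist"):
    i=eyes.camera_info(n); print(n,i["camera_matrix"],i["R"],i["t"]); 
    cv2.imwrite(f"pics/{n}0.png",eyes.camera(n))
E
```

```text
pics
{'t': 0.0, 'qpos': array([ 1.08910946e+00,  2.64781543e-01,  1.60540434e+00, -3.59650514e-06,
        1.27372048e+00, -3.68888237e-02]), 'joint_velocities': array([-0.00055123, -0.00081566,  0.00126714,  0.00173464,  0.00040471,
        0.00132921]), 'joint_torque': array([-2.05198769e-03, -5.15106797e+01, -3.67314613e+01, -3.86487536e-04,
        1.28998450e-02, -1.81850532e-05]), 'tool_pos': array([0.29010256, 0.60869283, 0.24892649]), 'eef_rot': array([-0.69280953, -3.06364178,  0.00351361]), 'wrist_force': array([-0.303866  ,  0.11714576, -0.26602792]), 'torque': array([ 0.02397495, -0.0485302 ,  0.02425842]), 'gripper_width': 0.08524195781333052}
scene [[433.94410845   0.         274.9490603 ]
 [  0.         433.94410845 216.73497111]
 [  0.           0.           1.        ]] [[ 0.05928582  0.99803084 -0.020485  ]
 [ 0.7121717  -0.05666692 -0.69971446]
 [-0.69949743  0.02689431 -0.71412887]] [-0.1275106  -0.29895275  1.4590414 ]
side [[514.66019091   0.         277.39097747]
 [  0.         514.66019091 206.36364786]
 [  0.           0.           1.        ]] [[ 0.83092348 -0.55628911  0.01042072]
 [-0.27590432 -0.42823523 -0.8605181 ]
 [ 0.48315937  0.71214957 -0.50931328]] [-0.35563609  0.22108413  1.02508675]
wrist [[296.18406126   0.         279.2872846 ]
 [  0.         296.18406126 210.58853602]
 [  0.           0.           1.        ]] [[ 0.43020275  0.9027291  -0.002401  ]
 [ 0.85869206 -0.40839305  0.3096176 ]
 [ 0.27852027 -0.13526006 -0.95085813]] [-0.67384436 -0.04199166  0.38087447]
```

View pics/scene0.png

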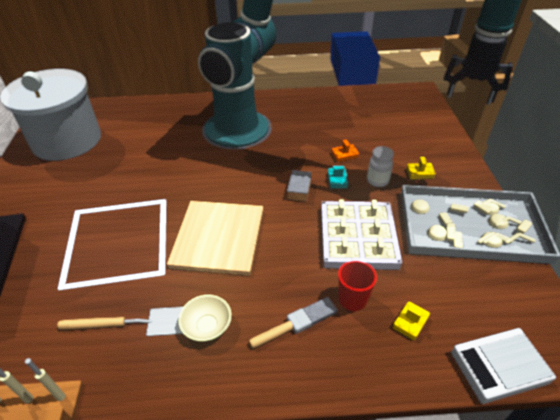

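View pics/side0.png

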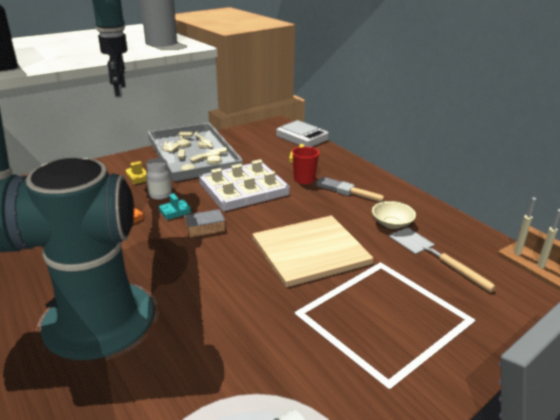

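The scene view shows the nest at (361,235) with all six pockets filled. The board is at (218,237), the frame at (117,243), and bystanders sit around them. The side view agrees.

```bash
cat > h.py <<'E'
import numpy as np, cv2
from plant import readout, eyes
def pt(i,uv,z):
    uv=np.atleast_2d(uv).astype(float); K,R,t=(np.array(i[k]) for k in("camera_matrix","R","t"))
    d=np.c_[uv,np.ones(len(uv))]@np.linalg.inv(K).T@R; c=-R.T@t
    return (c+d*((z-c[2])/d[:,2])[:,None])[:,:2]
def px(i,P):
    K,R,t=(np.array(i[k]) for k in("camera_matrix","R","t")); q=(K@(R@np.atleast_2d(P).T+t[:,None])).T
    return q[:,:2]/q[:,2:]
def blobs(m,amin):
    c,_=cv2.findContours(m.astype(np.uint8),cv2.RETR_EXTERNAL,cv2.CHAIN_APPROX_NONE)
    return [x for x in c if cv2.contourArea(x)>amin]
def rect(i,c,z):
    "min-area rect of a contour cast on plane z: centre mm, size mm, angle of the side nearest world x (deg)"
    (x,y),(w,h),a=cv2.minAreaRect((pt(i,c.reshape(-1,2),z)*1000).astype(np.float32))
    if a>45: a-=90; w,h=h,w
    return np.round([x,y,w,h,a],1)
E
python3 - <<'E'
from h import *
for n in("scene","side"):
    im=cv2.imread(f"pics/{n}0.png"); i=eyes.camera_info(n)
    hsv=cv2.cvtColor(im,cv2.COLOR_BGR2HSV); H,S,V=cv2.split(hsv)
    print(n,"board")
    for c in blobs((H>12)&(H<32)&(S>50)&(V>150),600):
        print(c.reshape(-1,2).mean(0).round(),cv2.contourArea(c),rect(i,c,.018))
    print("white")
    for c in blobs((S<60)&(V>150),1500):
        print(c.reshape(-1,2).mean(0).round(),cv2.contourArea(c),rect(i,c,0),rect(i,c,.026))
E
```

```text
scene board
[ 44. 405.] 1349.0 [ 8.921e+02 -3.677e+02  7.230e+01  1.383e+02  3.000e-01]
[412. 318.] 725.0 [767.4 372.9  74.7  53.9 -41.1]
[203. 313.] 705.5 [728.5 -64.3 106.1 110.4  -4. ]
[217. 236.] 5279.5 [491.5 -47.3 228.5 206.6 -10.5]
[297.  62.] 954.0 [-4.106e+02  2.320e+02  1.442e+02  2.857e+02 -4.000e-01]
[411.  56.] 722.5 [-411.1  703.2  150.   255.    -6. ]
white
[504. 363.] 4209.0 [866.5 534.3 115.2 156.7  11.4] [878.3 519.8 111.6 151.8  11.4]
[178. 320.] 2606.0 [ 735.1 -126.   112.7  226.2   13.3] [ 750.9 -119.8  109.1  219.1   13.3]
[360. 232.] 4384.5 [489.6 316.4 221.1 190.   -5.8] [513.2 308.7 214.2 184.   -5.8]
[115. 245.] 7637.0 [ 478.5 -309.2  273.   251.4    6. ] [ 502.4 -297.3  264.5  243.5    6. ]
[481. 228.] 6459.0 [485.6 625.8 203.2 354.   -9.9] [509.3 608.5 196.9 342.9  -9.9]
[29. 99.] 2791.5 [-238.1 -709.4  563.2  310.2   20.7] [-191.8 -684.9  545.6  300.5   20.7]
side board
[311. 248.] 4767.5 [489.1 -48.8 226.2 210.1 -10.2]
[394. 212.] 780.5 [764.9 -46.4 114.4 117.4 -13.7]
[233.  21.] 1868.5 [1633.6 2422.5  584.3  825.4    3.7]
white
[256. 410.] 2468.0 [ 151.1 -350.4  233.    48.8  -33.4] [ 140.5 -367.9  224.6   47.1  -33.4]
[384. 321.] 11557.5 [ 479.9 -308.3  270.7  250.     6.2] [ 457.4 -327.4  260.9  240.9    6.2]
[243. 181.] 2203.0 [539.9 357.  218.  214.   -5.9] [515.3 313.8 210.1 206.2  -5.9]
[194. 149.] 1884.0 [512.3 643.9 212.4 304.5  -9.6] [488.7 590.3 204.7 293.4  -9.6]
[60. 52.] 3282.5 [ 501.6 2239.5  501.3  955.5   -7.1] [ 478.3 2128.   483.1  920.8   -7.1]
```

View pics/wrist0.png

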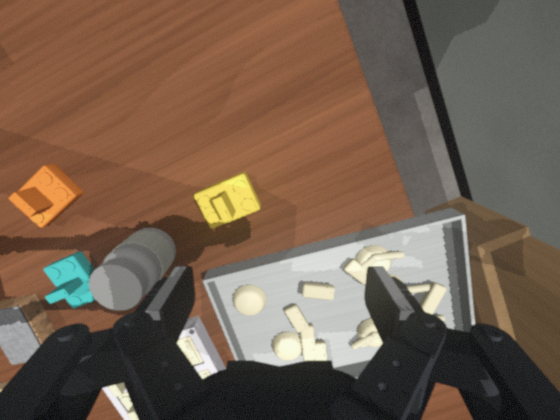

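step_arm:
  steps:
    - [50,[35,-40,10],[0,0,3]]
    - [50,[35,-40,10],[0,0,3]]
    - [50,[35,-40,10],[0,0,3]]
    - [50,[35,-40,10],[0,0,3]]
    - [50,[35,-40,10],[0,0,3]]
    - [50,[35,-40,0],[0,0,3]]
    - [50,[35,-40,0],[0,0,2]]
    - [50,[25,-29,0],[0,0,0]]

```text
t: 1.15
tool_pos: [0.5616, 0.2983, 0.2999]
eef_rot: [-0.152, -3.138, 0.001]
wrist_force: [-0.3, 0.6, 0.4]
gripper_width: 0.05
```

```bash
python3 - <<'E'
from h import *
s=readout.sense(); print(s["t"],s["tool_pos"],s["eef_rot"],s["gripper_width"])
i=eyes.camera_info("wrist"); im=eyes.camera("wrist"); cv2.imwrite("pics/w1.png",im)
E
```

```text
1.15 [0.56157492 0.2982617  0.29991708] [-1.51933306e-01 -3.13765688e+00  7.69945775e-04] 0.049950117494879716
```

View pics/w1.png

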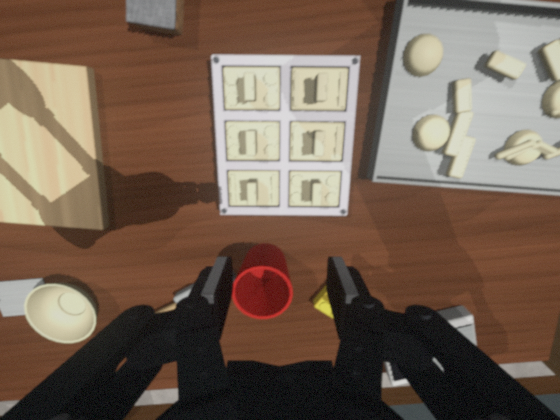

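The wrist view shows the nest, from (212,55) to (360,215), with six cream castings, tabs up and clear. The board is partly visible on the left.

```bash
python3 - <<'E'
from h import *
im=cv2.imread("pics/w1.png"); i=eyes.camera_info("wrist")
H,S,V=cv2.split(cv2.cvtColor(im,cv2.COLOR_BGR2HSV))
m=(S<45)&(V>120); m[:,:190]=0; m[:,372:]=0; m[240:]=0; m[:45]=0
c=max(blobs(m,3000),key=cv2.contourArea)
x,y,w,h,a=r=rect(i,c,.026); print(r)
A=np.deg2rad(a); Rm=np.array([[np.cos(A),-np.sin(A)],[np.sin(A),np.cos(A)]])
for sx in(-64,0,64):
    for sy in(-42,42):
        p=Rm@[sx,sy]+[x,y]; print(sx,sy,p.round(1),px(i,[*p/1000,.056]).round())
E
```

```text
[521.5 303.9 205.7 182.3  -6. ]
-64 -42 [453.5 268.8] [[248.  87.]]
-64 42 [462.2 352.4] [[321.  87.]]
0 -42 [517.1 262.1] [[250. 143.]]
0 42 [525.9 345.7] [[319. 144.]]
64 -42 [580.8 255.4] [[251. 194.]]
64 42 [589.5 339. ] [[316. 195.]]
```

step_arm:
  steps:
    - [40,[-27,-8,-40],[0,0,-0.4]]
    - [40,[-27,-7,-40],[0,0,0]]
    - [40,[-27,-7,-40],[0,0,0]]
    - [40,[-27,-7.5,-40],[0,0,0]]
    - [40,[0,0,-20],[0,0,0]]
    - [40,[0,0,-20],[0,0,0]]
    - [40,[0,0,0],[0,0,0]]
    - [40,[0,0,0],[0,0,0]]

```text
t: 2.2
tool_pos: [0.4528, 0.2711, 0.1009]
eef_rot: [0.161, 3.137, 0.001]
wrist_force: [0.4, 0.0, 0.2]
gripper_width: 0.0398
```

```bash
python3 - <<'E'
from h import *
s=readout.sense(); print(s["t"],s["tool_pos"],s["eef_rot"],s["gripper_width"])
i=eyes.camera_info("wrist"); im=eyes.camera("wrist"); cv2.imwrite("pics/w2.png",im)
np.set_printoptions(suppress=True); print(px(i,[[*s["tool_pos"][:2],z] for z in(.026,.056,.1)]).round())
E
```

```text
2.2 [0.45280512 0.27109923 0.10087767] [1.61228305e-01 3.13687328e+00 5.58519665e-04] 0.03978279436460091
[[280. 228.]
 [280. 245.]
 [280. 284.]]
```

View pics/w2.png

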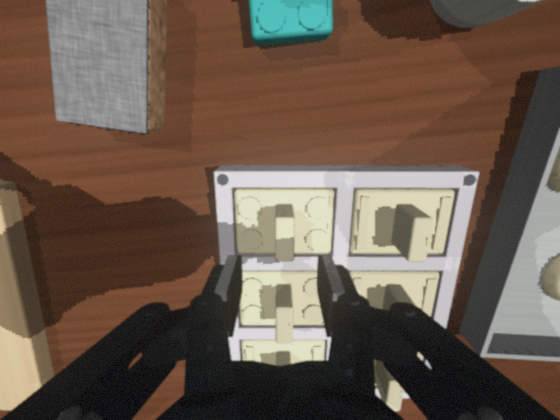

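The close view shows the first tab at columns 277-293 and rows 205-260, about 3 mm off the TCP. I'll measure the tab and the nest edge.

```bash
python3 - <<'E'
from h import *
im=cv2.imread("pics/w2.png"); i=eyes.camera_info("wrist")
np.set_printoptions(suppress=True)
print("top corners L/R",(pt(i,[[215,168],[475,168]],.026)*1000).round(1))
print("inner pocket 1",(pt(i,[[234,188],[335,188],[236,256],[335,256]],.026)*1000).round(1))
print("tab2 top end",(pt(i,[[276,325],[294,325],[276,260],[294,260],[275,205],[293,205]],.056)*1000).round(1))
big=cv2.resize(im[160:360,200:480],None,fx=2.8,fy=2.8,interpolation=cv2.INTER_CUBIC); cv2.imwrite("pics/w2c.png",big)
E
```

```text
top corners L/R [[405.6 232. ]
 [423.7 407.3]]
inner pocket 1 [[420.7 242.8]
 [427.9 312.3]
 [472.4 236.4]
 [480.  310. ]]
tab2 top end [[512.9 262.5]
 [514.1 274.8]
 [463.2 267.7]
 [464.4 279.2]
 [426.7 271. ]
 [427.8 281.8]]
```

View pics/w2c.png

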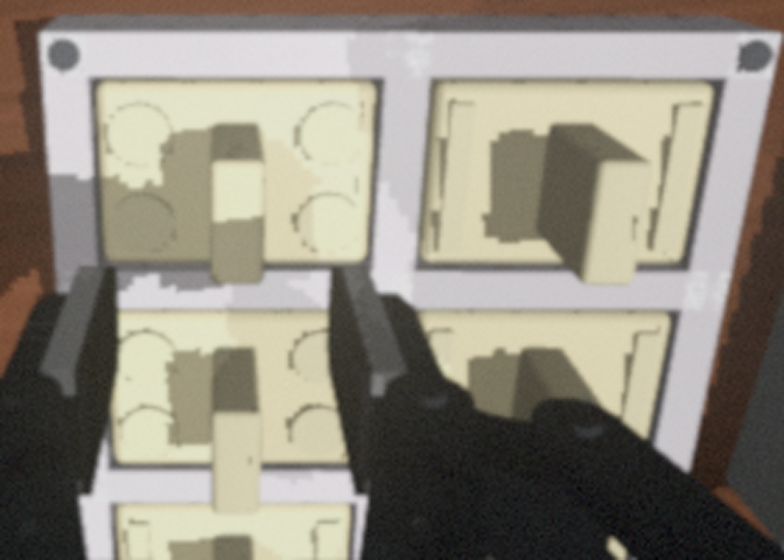

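```bash
python3 - <<'E'
from h import *
i=eyes.camera_info("wrist"); np.set_printoptions(suppress=True)
q=np.array([[237.5,160],[237.5,282],[236,412],[236,508],[624,162],[610,282]])/2.8+[200,160]
print((pt(i,q,.056)*1000).round(1))
E
```

```text
[[435.  276.1]
 [464.3 273.3]
 [499.  269.6]
 [527.3 266.8]
 [444.1 359.5]
 [473.1 357.8]]
```

step_arm:
  steps:
    - [40,[-3,3.6,0],[0,0,0]]
    - [40,[0,0,-20],[0,0,0]]
    - [40,[0,0,-20],[0,0,0]]
    - [40,[0,0,-10],[0,0,0]]
    - [40,[0,0,0],[0,0,0]]
    - [5,[0,0,0],[0,0,0]]
    - [5,[0,0,0],[0,0,0]]
    - [5,[0,0,0],[0,0,0]]

```text
t: 3.25
tool_pos: [0.4504, 0.2749, 0.0514]
eef_rot: [0.161, 3.136, 0.002]
wrist_force: [0.7, -0.6, 3.7]
gripper_width: 0.0107
```

```bash
python3 - <<'E'
from h import *
s=readout.sense(); print({k:np.round(v,4) for k,v in s.items() if k in("t","tool_pos","eef_rot","wrist_force","gripper_width")})
i=eyes.camera_info("scene"); im=eyes.camera("scene"); cv2.imwrite("pics/s2.png",im)
H,S,V=cv2.split(cv2.cvtColor(im,cv2.COLOR_BGR2HSV))
for c in blobs((H>12)&(H<32)&(S>50)&(V>150),2000): print(rect(i,c,.018),rect(i,c,.0))
c=cv2.approxPolyDP(max(blobs((H>12)&(H<32)&(S>50)&(V>150),2000),key=cv2.contourArea),8,True); print(c.reshape(-1,2))
E
```

```text
{'t': np.float64(3.25), 'tool_pos': array([0.4504, 0.2749, 0.0514]), 'eef_rot': array([1.6130e-01, 3.1356e+00, 1.8000e-03]), 'wrist_force': array([ 0.6569, -0.6179,  3.6528]), 'gripper_width': np.float64(0.0107)}
[491.9 -47.4 228.7 206.8 -10.5] [475.3 -50.  233.8 211.4 -10.5]
[[190 200]
 [166 263]
 [250 271]
 [263 207]]
```

step_arm:
  steps:
    - [5,[0,0,8],[0,0,0]]
    - [5,[0,0,15],[0,0,0]]
    - [5,[0,0,20],[0,0,0]]
    - [5,[0,0,25],[0,0,0]]
    - [5,[0,0,22],[0,0,0]]
    - [5,[-3,-20,0],[0,0,0]]
    - [5,[-3,-35,0],[0,0,0]]
    - [5,[-4,-45,0],[0,0,-1]]

```text
t: 4.3
tool_pos: [0.438, 0.1726, 0.1393]
eef_rot: [-0.187, -3.134, 0.002]
wrist_force: [0.0, -0.8, -1.1]
gripper_width: 0.0108
```

step_arm:
  steps:
    - [5,[-5,-50,0],[0,0,-1]]
    - [5,[-5,-50,0],[0,0,-1]]
    - [5,[-5,-50,0],[0,0,-1.4]]
    - [5,[-4,-45,0],[0,0,0]]
    - [5,[-4,-35,0],[0,0,0]]
    - [5,[0,-22,0],[0,0,0]]
    - [5,[0,0,0],[0,0,0]]
    - [5,[0,0,0],[0,0,0]]

```text
t: 5.3
tool_pos: [0.4152, -0.0774, 0.1395]
eef_rot: [-0.283, -3.127, -0.001]
wrist_force: [0.2, 0.6, -0.5]
gripper_width: 0.011
```

```bash
cat >> h.py <<'E'
def st():
    s=readout.sense(); a=s["eef_rot"]
    print("t",round(s["t"],2),"tcp",(s["tool_pos"]*1000).round(1),"yang",round((2*np.degrees(np.arctan2(a[1],a[0]))-90)%180,1),"F",s["wrist_force"].round(1),"w",round(s["gripper_width"]*1000,1))
    return s
def snap(n,f=None):
    i=eyes.camera_info(n); im=eyes.camera(n)
    if f: cv2.imwrite(f"pics/{f}.png",im)
    return i,im,cv2.split(cv2.cvtColor(im,cv2.COLOR_BGR2HSV))
E
python3 - <<'E'
from h import *
st()
for n in("scene","side"):
    i,im,(H,S,V)=snap(n,n+"3")
    for c in blobs((H>12)&(H<32)&(S>50)&(V>150),2500): print(n,rect(i,c,.018))
E
```

```text
t 5.3 tcp [415.2 -77.4 139.5] yang 79.7 F [ 0.2  0.6 -0.5] w 11.0
scene [491.6 -47.3 229.3 207.1 -10.3]
side [492.2 -27.7 227.5 260.2 -10.2]
```

View pics/side3.png

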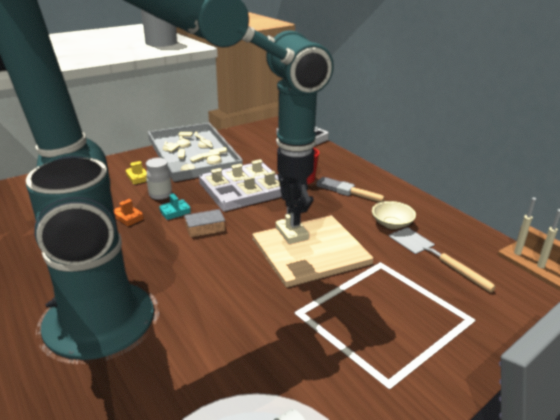

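The casting is held above the board at (292,228). I'll lower it now.

step_arm:
  steps:
    - [5,[2,0,-20],[0,0,0]]
    - [5,[0,0,-25],[0,0,0]]
    - [5,[0,0,-20],[0,0,0]]
    - [5,[0,0,-7],[0,0,0]]
    - [5,[0,0,-3.5],[0,0,0]]
    - [5,[0,0,0],[0,0,0]]
    - [5,[0,0,0],[0,0,0]]
    - [5,[0,0,0],[0,0,0]]

```text
t: 6.4
tool_pos: [0.419, -0.0777, 0.0654]
eef_rot: [0.282, 3.128, -0.0]
wrist_force: [0.1, 0.1, -1.2]
gripper_width: 0.0106
```

step_arm:
  steps:
    - [40,[0,0,0],[0,0,0]]
    - [40,[0,0,0],[0,0,0]]
    - [40,[0,0,0],[0,0,0]]
    - [40,[0,0,20],[0,0,0]]
    - [40,[0,0,30],[0,0,0]]
    - [40,[0,0,30],[0,0,0]]
    - [40,[0,0,0],[0,0,0]]
    - [40,[0,0,0],[0,0,0]]

```text
t: 7.4
tool_pos: [0.418, -0.0775, 0.1442]
eef_rot: [-0.282, -3.128, -0.0]
wrist_force: [-0.0, 0.7, 0.5]
gripper_width: 0.0401
```

```bash
python3 - <<'E'
from h import *
st(); snap("wrist","w4")
E
```

```text
t 7.4 tcp [418.  -77.5 144.2] yang 79.7 F [-0.   0.7  0.5] w 40.1
```

View pics/w4.png

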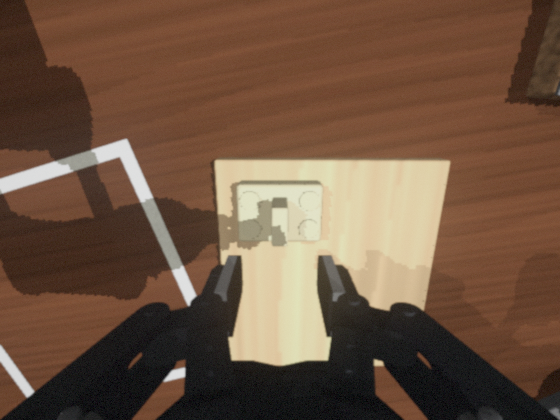

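Casting 1 sits squarely on the board at (280,212), at the board's left end.

step_arm:
  steps:
    - [40,[4,25,0],[0,0,0.4]]
    - [40,[4,45,0],[0,0,1]]
    - [40,[5,50,0],[0,0,1]]
    - [40,[5,55,0],[0,0,1]]
    - [40,[5,55,0],[0,0,1]]
    - [40,[5,55,0],[0,0,0]]
    - [40,[4,50,0],[0,0,0]]
    - [40,[4,45,0],[0,0,0]]

```text
t: 8.45
tool_pos: [0.4533, 0.3038, 0.1429]
eef_rot: [-0.16, -3.135, 0.003]
wrist_force: [0.3, -0.5, 0.7]
gripper_width: 0.0404
```

step_arm:
  steps:
    - [40,[2,35,0],[0,0,0]]
    - [40,[2,21,0],[0,0,0]]
    - [40,[0,0,-20],[0,0,0]]
    - [40,[0,0,-20],[0,0,0]]
    - [40,[0,0,0],[0,0,0]]
    - [40,[0,0,0],[0,0,0]]
    - [40,[0,0,0],[0,0,0]]
    - [40,[0,0,0],[0,0,0]]

```text
t: 9.45
tool_pos: [0.459, 0.3586, 0.1057]
eef_rot: [0.162, 3.136, 0.002]
wrist_force: [-0.4, -0.4, 0.2]
gripper_width: 0.0406
```

```bash
python3 - <<'E'
from h import *
st(); i,im,(H,S,V)=snap("wrist","w5")
g=[-3.,0]
# cream-vs-expected pixel of tab top and tip
print(px(i,[[.4585,.3585,.056],[.4438,.3600,.056],[.4732,.357,.056]]).round())
E
```

```text
t 9.45 tcp [459.  358.6 105.7] yang 84.1 F [-0.4 -0.4  0.2] w 40.6
[[280. 241.]
 [280. 220.]
 [280. 262.]]
```

step_arm:
  steps:
    - [40,[-0.5,0,-20],[0,0,0]]
    - [40,[0,0,-20],[0,0,0]]
    - [40,[0,0,-10],[0,0,0]]
    - [40,[0,0,-4.5],[0,0,0]]
    - [40,[0,0,0],[0,0,0]]
    - [5,[0,0,0],[0,0,0]]
    - [5,[0,0,0],[0,0,0]]
    - [5,[0,0,0],[0,0,0]]

```text
t: 10.5
tool_pos: [0.4586, 0.3589, 0.0512]
eef_rot: [0.161, 3.136, 0.002]
wrist_force: [-0.0, 0.8, 3.2]
gripper_width: 0.0109
```

step_arm:
  steps:
    - [5,[0,0,0],[0,0,0]]
    - [5,[0,0,8],[0,0,0]]
    - [5,[0,0,15],[0,0,0]]
    - [5,[0,0,20],[0,0,0]]
    - [5,[0,0,25],[0,0,0]]
    - [5,[0,0,22],[0,0,0]]
    - [5,[0,0,0],[0,0,0]]
    - [5,[0,0,0],[0,0,0]]

```text
t: 11.5
tool_pos: [0.4576, 0.3582, 0.1403]
eef_rot: [-0.161, -3.137, 0.0]
wrist_force: [0.1, 0.3, -1.2]
gripper_width: 0.011
```

```bash
python3 - <<'E'
from h import *
st(); i,im,(H,S,V)=snap("scene","s6")
for c in blobs((H>12)&(H<32)&(S>50)&(V>150),2500): print(rect(i,c,.018))
E
```

```text
t 11.5 tcp [457.6 358.2 140.3] yang 84.1 F [ 0.1  0.3 -1.2] w 11.0
[480.9 -45.3 251.2 206.6 -10.5]
```

step_arm:
  steps:
    - [5,[-2,-20,0],[0,0,0]]
    - [5,[-3,-40,0],[0,0,-1]]
    - [5,[-4,-50,0],[0,0,-1]]
    - [5,[-4,-50,0],[0,0,-1]]
    - [5,[-4,-50,0],[0,0,-1.5]]
    - [5,[-3,-50,0],[0,0,0]]
    - [5,[-3,-45,0],[0,0,0]]
    - [5,[-2,-30,0],[0,0,0]]

```text
t: 12.55
tool_pos: [0.431, 0.0209, 0.1393]
eef_rot: [-0.287, -3.126, 0.001]
wrist_force: [0.9, -0.4, -0.4]
gripper_width: 0.0106
```

step_arm:
  steps:
    - [5,[0,-18,0],[0,0,0]]
    - [5,[0,0,-20],[0,0,0]]
    - [5,[0,0,-20],[0,0,0]]
    - [5,[0,0,-20],[0,0,0]]
    - [5,[0,0,0],[0,0,0]]
    - [5,[0,0,0],[0,0,0]]
    - [5,[0,0,0],[0,0,0]]
    - [5,[0,0,0],[0,0,0]]

```text
t: 13.55
tool_pos: [0.4336, 0.0054, 0.0811]
eef_rot: [0.284, 3.127, 0.0]
wrist_force: [-0.5, 0.1, -1.0]
gripper_width: 0.0106
```

```bash
python3 - <<'E'
from h import *
st(); i,im,(H,S,V)=snap("scene","s7")
for c in blobs((H>12)&(H<32)&(S>50)&(V>150),2500): print(rect(i,c,.018)); print(cv2.approxPolyDP(c,6,True).reshape(-1,2).tolist())
E
```

```text
t 13.55 tcp [433.6   5.4  81.1] yang 79.6 F [-0.5  0.1 -1. ] w 10.6
[481.1 -45.2 251.2 206.7 -10.4]
[[190, 200], [167, 264], [249, 272], [263, 206], [245, 198], [251, 204], [245, 212], [242, 202], [243, 223], [227, 216], [213, 223], [190, 216], [205, 214], [206, 196]]
```

step_arm:
  steps:
    - [5,[0,0,-10],[0,0,0]]
    - [5,[0,0,-7],[0,0,0]]
    - [5,[0,0,0],[0,0,0]]
    - [5,[0,0,0],[0,0,0]]
    - [40,[0,0,0],[0,0,0]]
    - [40,[0,0,0],[0,0,0]]
    - [40,[0,0,0],[0,0,0]]
    - [40,[0,0,0],[0,0,0]]

```text
t: 14.6
tool_pos: [0.4329, 0.0054, 0.0632]
eef_rot: [-0.284, -3.129, 0.0]
wrist_force: [-0.1, 0.2, -0.3]
gripper_width: 0.0398
```

step_arm:
  steps:
    - [40,[0,0,20],[0,0,0]]
    - [40,[0,0,30],[0,0,0]]
    - [40,[0,0,30],[0,0,0]]
    - [40,[5,20,0],[0,0,0.5]]
    - [40,[10,35,0],[0,0,1]]
    - [40,[13,45,0],[0,0,1]]
    - [40,[13,45,0],[0,0,1]]
    - [40,[13,45,0],[0,0,1]]

```text
t: 15.6
tool_pos: [0.4873, 0.1969, 0.1433]
eef_rot: [0.16, 3.137, -0.0]
wrist_force: [0.7, -0.0, 0.0]
gripper_width: 0.0398
```

step_arm:
  steps:
    - [40,[12,35,0],[0,0,0]]
    - [40,[10,25,0],[0,0,0]]
    - [40,[4,13,0],[0,0,0]]
    - [40,[0,0,-20],[0,0,0]]
    - [40,[0,0,-20],[0,0,0]]
    - [40,[0,0,0],[0,0,0]]
    - [40,[0,0,0],[0,0,0]]
    - [40,[0,0,0],[0,0,0]]

```text
t: 16.6
tool_pos: [0.5135, 0.2683, 0.104]
eef_rot: [0.162, 3.136, 0.001]
wrist_force: [-0.6, 0.4, 0.0]
gripper_width: 0.0397
```

```bash
python3 - <<'E'
from h import *
st(); snap("scene","s8")
E
```

```text
t 16.6 tcp [513.5 268.3 104. ] yang 84.1 F [-0.6  0.4  0. ] w 39.7
```

step_arm:
  steps:
    - [40,[0,0,-20],[0,0,0]]
    - [40,[0,0,-20],[0,0,0]]
    - [40,[0,0,-13],[0,0,0]]
    - [40,[0,0,0],[0,0,0]]
    - [5,[0,0,0],[0,0,0]]
    - [5,[0,0,0],[0,0,0]]
    - [5,[0,0,0],[0,0,0]]
    - [5,[0,0,0],[0,0,0]]

```text
t: 17.65
tool_pos: [0.5135, 0.2687, 0.051]
eef_rot: [0.161, 3.136, 0.001]
wrist_force: [-0.3, -0.6, 2.0]
gripper_width: 0.0107
```

step_arm:
  steps:
    - [5,[0,0,8],[0,0,0]]
    - [5,[0,0,15],[0,0,0]]
    - [5,[0,0,20],[0,0,0]]
    - [5,[0,0,25],[0,0,0]]
    - [5,[0,0,22],[0,0,0]]
    - [5,[-2,-20,0],[0,0,0]]
    - [5,[-3,-35,0],[0,0,0]]
    - [5,[-4,-45,0],[0,0,-1]]

```text
t: 18.65
tool_pos: [0.5029, 0.1667, 0.1398]
eef_rot: [-0.187, -3.135, 0.001]
wrist_force: [0.1, 0.1, -1.5]
gripper_width: 0.0107
```

step_arm:
  steps:
    - [5,[-5,-50,0],[0,0,-1]]
    - [5,[-5,-50,0],[0,0,-1]]
    - [5,[-5,-50,0],[0,0,-1.5]]
    - [5,[-5,-47,0],[0,0,0]]
    - [5,[-4,-40,0],[0,0,0]]
    - [5,[0,-20,0],[0,0,0]]
    - [5,[0,0,0],[0,0,0]]
    - [5,[0,0,0],[0,0,0]]

```text
t: 19.65
tool_pos: [0.479, -0.0885, 0.1398]
eef_rot: [-0.285, -3.127, -0.001]
wrist_force: [0.5, 0.6, -1.1]
gripper_width: 0.0108
```

```bash
python3 - <<'E'
from h import *
st(); i,im,(H,S,V)=snap("scene","s9")
for c in blobs((H>12)&(H<32)&(S>50)&(V>150),2500): print(rect(i,c,.018)); print(cv2.approxPolyDP(c,6,True).reshape(-1,2).tolist())
snap("side","side9")
E
```

```text
t 19.65 tcp [479.  -88.5 139.8] yang 79.6 F [ 0.5  0.6 -1.1] w 10.8
[478.7 -44.7 256.4 206.8 -10.6]
[[204, 194], [211, 199], [206, 210], [201, 199], [201, 210], [216, 219], [185, 214], [166, 263], [250, 271], [263, 205]]
```

View pics/s9.png

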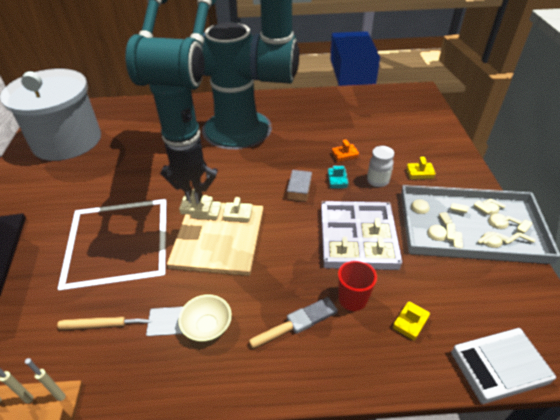

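The board is unmoved, with the corners still at (166,263), (250,271) and (263,205). Casting 3 hangs over the row behind the first two, as planned.

step_arm:
  steps:
    - [5,[1,0,-20],[0,0,0]]
    - [5,[0,0,-25],[0,0,0]]
    - [5,[0,0,-20],[0,0,0]]
    - [5,[0,0,-8],[0,0,0]]
    - [5,[0,0,-3],[0,0,0]]
    - [5,[0,0,0],[0,0,0]]
    - [5,[0,0,0],[0,0,0]]
    - [40,[0,0,0],[0,0,0]]

```text
t: 20.75
tool_pos: [0.4816, -0.0888, 0.0651]
eef_rot: [0.284, 3.127, -0.0]
wrist_force: [-0.4, -0.4, -0.4]
gripper_width: 0.0281
```

step_arm:
  steps:
    - [40,[0,0,0],[0,0,0]]
    - [40,[0,0,0],[0,0,0]]
    - [40,[0,0,20],[0,0,0]]
    - [40,[0,0,30],[0,0,0]]
    - [40,[0,0,30],[0,0,0]]
    - [40,[2,25,0],[0,0,0.5]]
    - [40,[4,45,0],[0,0,1]]
    - [40,[5,50,0],[0,0,1]]

```text
t: 21.75
tool_pos: [0.4922, 0.0322, 0.1447]
eef_rot: [0.218, 3.133, -0.0]
wrist_force: [0.8, -0.3, 0.1]
gripper_width: 0.0401
```

step_arm:
  steps:
    - [40,[6,55,0],[0,0,1]]
    - [40,[6,55,0],[0,0,1]]
    - [40,[6,55,0],[0,0,0]]
    - [40,[5,55,0],[0,0,0]]
    - [40,[5,50,0],[0,0,0]]
    - [40,[3,35,0],[0,0,0]]
    - [40,[0,15,0],[0,0,0]]
    - [40,[0,0,-10],[0,0,0]]

```text
t: 22.75
tool_pos: [0.5234, 0.352, 0.1347]
eef_rot: [0.159, 3.136, 0.001]
wrist_force: [1.0, -0.5, 0.8]
gripper_width: 0.0403
```

step_arm:
  steps:
    - [40,[0,0,-15],[0,0,0]]
    - [40,[0,0,-15],[0,0,0]]
    - [40,[0,0,0],[0,0,0]]
    - [40,[0,0,0],[0,0,0]]
    - [40,[0,0,0],[0,0,0]]
    - [40,[0,0,0],[0,0,0]]
    - [40,[0,0,0],[0,0,0]]
    - [40,[0,0,0],[0,0,0]]

```text
t: 23.75
tool_pos: [0.523, 0.3515, 0.1045]
eef_rot: [0.161, 3.137, 0.0]
wrist_force: [0.0, 0.1, -0.2]
gripper_width: 0.0401
```

step_arm:
  steps:
    - [40,[-0.5,0,-20],[0,0,0]]
    - [40,[0,0,-20],[0,0,0]]
    - [40,[0,0,-13],[0,0,0]]
    - [40,[0,0,0],[0,0,0]]
    - [5,[0,0,0],[0,0,0]]
    - [5,[0,0,0],[0,0,0]]
    - [5,[0,0,0],[0,0,0]]
    - [5,[0,0,0],[0,0,0]]

```text
t: 24.75
tool_pos: [0.523, 0.3518, 0.0521]
eef_rot: [0.161, 3.136, 0.001]
wrist_force: [0.3, 0.2, 1.5]
gripper_width: 0.0108
```

step_arm:
  steps:
    - [5,[0,0,8],[0,0,0]]
    - [5,[0,0,15],[0,0,0]]
    - [5,[0,0,20],[0,0,0]]
    - [5,[0,0,25],[0,0,0]]
    - [5,[0,0,22],[0,0,0]]
    - [5,[-2,-20,0],[0,0,0]]
    - [5,[-3,-35,0],[0,0,0]]
    - [5,[-3,-45,0],[0,0,-1]]

```text
t: 25.75
tool_pos: [0.5134, 0.2496, 0.1407]
eef_rot: [-0.187, -3.135, 0.001]
wrist_force: [0.8, -1.0, -0.9]
gripper_width: 0.0105
```

step_arm:
  steps:
    - [5,[-4,-50,0],[0,0,-1]]
    - [5,[-4,-50,0],[0,0,-1]]
    - [5,[-4,-50,0],[0,0,-1.5]]
    - [5,[-4,-47,0],[0,0,0]]
    - [5,[-3,-40,0],[0,0,0]]
    - [5,[0,-21,0],[0,0,0]]
    - [5,[0,0,0],[0,0,0]]
    - [5,[0,0,0],[0,0,0]]

```text
t: 26.75
tool_pos: [0.4946, -0.0066, 0.1409]
eef_rot: [-0.285, -3.128, -0.0]
wrist_force: [-0.8, 0.7, -1.1]
gripper_width: 0.0106
```

```bash
python3 - <<'E'
from h import *
st(); i,im,(H,S,V)=snap("scene","s10")
for c in blobs((H>12)&(H<32)&(S>50)&(V>150),2500): print(rect(i,c,.018)); print(cv2.approxPolyDP(c,6,True).reshape(-1,2).tolist())
E
```

```text
t 26.75 tcp [494.6  -6.6 140.9] yang 79.6 F [-0.8  0.7 -1.1] w 10.6
[478.6 -44.7 256.  207.2 -10.5]
[[190, 200], [166, 263], [249, 272], [263, 206], [238, 196], [245, 204], [241, 213], [236, 202], [236, 213], [247, 222], [203, 218], [206, 233], [214, 222], [217, 237], [192, 240], [184, 232], [200, 232], [194, 222], [201, 214], [228, 211], [218, 196]]
```

step_arm:
  steps:
    - [5,[0,0,-20],[0,0,0]]
    - [5,[0,0,-25],[0,0,0]]
    - [5,[0,0,-20],[0,0,0]]
    - [5,[0,0,-8],[0,0,0]]
    - [5,[0,0,-3],[0,0,0]]
    - [5,[0,0,0],[0,0,0]]
    - [5,[0,0,0],[0,0,0]]
    - [40,[0,0,0],[0,0,0]]

```text
t: 27.8
tool_pos: [0.4961, -0.0067, 0.0661]
eef_rot: [0.284, 3.127, 0.0]
wrist_force: [-0.0, -0.5, -0.2]
gripper_width: 0.0281
```

step_arm:
  steps:
    - [40,[0,0,0],[0,0,0]]
    - [40,[0,0,0],[0,0,0]]
    - [40,[0,0,20],[0,0,0]]
    - [40,[0,0,30],[0,0,0]]
    - [40,[0,0,30],[0,0,0]]
    - [40,[7,23,0],[0,0,0.5]]
    - [40,[13,40,0],[0,0,1]]
    - [40,[14,45,0],[0,0,1]]

```text
t: 28.8
tool_pos: [0.5299, 0.1021, 0.1457]
eef_rot: [0.217, 3.133, 0.0]
wrist_force: [1.5, -0.0, -0.0]
gripper_width: 0.0401
```

step_arm:
  steps:
    - [40,[14,45,0],[0,0,1]]
    - [40,[13,45,0],[0,0,1]]
    - [40,[12,40,0],[0,0,0]]
    - [40,[9,30,0],[0,0,0]]
    - [40,[0,0,-20],[0,0,0]]
    - [40,[0,0,-20],[0,0,0]]
    - [40,[0,0,0],[0,0,0]]
    - [40,[0,0,0],[0,0,0]]

```text
t: 29.8
tool_pos: [0.5771, 0.2604, 0.1048]
eef_rot: [-0.163, -3.136, 0.001]
wrist_force: [0.1, -0.1, 0.3]
gripper_width: 0.0401
```

step_arm:
  steps:
    - [40,[0,1,-20],[0,0,0]]
    - [40,[0,0,-20],[0,0,0]]
    - [40,[0,0,-13.5],[0,0,0]]
    - [40,[0,0,0],[0,0,0]]
    - [5,[0,0,0],[0,0,0]]
    - [5,[0,0,0],[0,0,0]]
    - [5,[0,0,0],[0,0,0]]
    - [5,[0,0,0],[0,0,0]]

```text
t: 30.8
tool_pos: [0.5781, 0.2627, 0.0526]
eef_rot: [0.161, 3.136, 0.001]
wrist_force: [-0.5, -0.4, 2.6]
gripper_width: 0.0107
```

step_arm:
  steps:
    - [5,[0,0,8],[0,0,0]]
    - [5,[0,0,15],[0,0,0]]
    - [5,[0,0,20],[0,0,0]]
    - [5,[0,0,25],[0,0,0]]
    - [5,[0,0,22],[0,0,0]]
    - [5,[-2,-20,0],[0,0,0]]
    - [5,[-3,-35,0],[0,0,0]]
    - [5,[-4,-45,0],[0,0,-1]]

```text
t: 31.8
tool_pos: [0.5674, 0.1607, 0.1412]
eef_rot: [-0.187, -3.135, 0.001]
wrist_force: [-0.1, -0.4, -1.3]
gripper_width: 0.0106
```

step_arm:
  steps:
    - [5,[-5,-50,0],[0,0,-1]]
    - [5,[-5,-50,0],[0,0,-1]]
    - [5,[-5,-50,0],[0,0,-1.5]]
    - [5,[-5,-48,0],[0,0,0]]
    - [5,[-4,-42,0],[0,0,0]]
    - [5,[0,-21,0],[0,0,0]]
    - [5,[0,0,0],[0,0,0]]
    - [5,[0,0,0],[0,0,0]]

```text
t: 32.8
tool_pos: [0.5441, -0.098, 0.1415]
eef_rot: [-0.284, -3.128, -0.001]
wrist_force: [0.8, 0.0, -0.9]
gripper_width: 0.0109
```

```bash
python3 - <<'E'
from h import *
st(); i,im,(H,S,V)=snap("scene","s11")
for c in blobs((H>12)&(H<32)&(S>50)&(V>150),2500): print(rect(i,c,.018)); print(cv2.approxPolyDP(c,6,True).reshape(-1,2).tolist())
E
```

```text
t 32.8 tcp [544.1 -98.  141.5] yang 79.6 F [ 0.8  0.  -0.9] w 10.9
[478.6 -44.8 256.4 206.9 -10.3]
[[263, 206], [239, 196], [208, 201], [196, 215], [210, 201], [220, 203], [218, 213], [203, 215], [199, 231], [195, 218], [195, 230], [211, 237], [177, 234], [167, 264], [249, 272]]
```

step_arm:
  steps:
    - [5,[-0.5,-2,-20],[0,0,0]]
    - [5,[0,0,-25],[0,0,0]]
    - [5,[0,0,-20],[0,0,0]]
    - [5,[0,0,-8],[0,0,0]]
    - [5,[0,0,-3],[0,0,0]]
    - [5,[0,0,0],[0,0,0]]
    - [5,[0,0,0],[0,0,0]]
    - [40,[0,0,0],[0,0,0]]

```text
t: 33.85
tool_pos: [0.5446, -0.1008, 0.0666]
eef_rot: [0.284, 3.127, -0.0]
wrist_force: [0.7, 0.9, -0.6]
gripper_width: 0.0276
```

step_arm:
  steps:
    - [40,[0,0,0],[0,0,0]]
    - [40,[0,0,0],[0,0,0]]
    - [40,[0,0,20],[0,0,0]]
    - [40,[0,0,30],[0,0,0]]
    - [40,[0,0,30],[0,0,0]]
    - [40,[2,25,0],[0,0,0.5]]
    - [40,[4,45,0],[0,0,1]]
    - [40,[5,50,0],[0,0,1]]

```text
t: 34.85
tool_pos: [0.5551, 0.02, 0.1461]
eef_rot: [0.218, 3.133, -0.0]
wrist_force: [0.7, -0.3, -0.3]
gripper_width: 0.0397
```

step_arm:
  steps:
    - [40,[6,55,0],[0,0,1]]
    - [40,[6,55,0],[0,0,1]]
    - [40,[6,55,0],[0,0,0]]
    - [40,[6,55,0],[0,0,0]]
    - [40,[5,50,0],[0,0,0]]
    - [40,[3,38,0],[0,0,0]]
    - [40,[0,17,0],[0,0,0]]
    - [40,[0,0,-10],[0,0,0]]

```text
t: 35.85
tool_pos: [0.5874, 0.3452, 0.1363]
eef_rot: [0.159, 3.136, 0.001]
wrist_force: [-0.3, -0.5, -0.3]
gripper_width: 0.04
```

step_arm:
  steps:
    - [40,[0,0,-15],[0,0,0]]
    - [40,[0,0,-15],[0,0,0]]
    - [40,[0,0,0],[0,0,0]]
    - [40,[0,0,0],[0,0,0]]
    - [40,[0,0,0],[0,0,0]]
    - [40,[0,0,0],[0,0,0]]
    - [40,[0,0,0],[0,0,0]]
    - [40,[0,0,0],[0,0,0]]

```text
t: 36.85
tool_pos: [0.587, 0.3445, 0.106]
eef_rot: [0.161, 3.137, 0.0]
wrist_force: [-0.3, 0.2, 0.4]
gripper_width: 0.0402
```

Next the last casting goes to S6 (558.5,-17.7).

step_arm:
  steps:
    - [40,[-1,0.5,-20],[0,0,0]]
    - [40,[0,0,-20],[0,0,0]]
    - [40,[0,0,-14.5],[0,0,0]]
    - [40,[0,0,0],[0,0,0]]
    - [5,[0,0,0],[0,0,0]]
    - [5,[0,0,0],[0,0,0]]
    - [5,[0,0,0],[0,0,0]]
    - [5,[0,0,0],[0,0,0]]

```text
t: 37.85
tool_pos: [0.5866, 0.3452, 0.0522]
eef_rot: [0.161, 3.136, 0.001]
wrist_force: [0.8, 0.3, 1.0]
gripper_width: 0.0108
```

step_arm:
  steps:
    - [5,[0,0,8],[0,0,0]]
    - [5,[0,0,15],[0,0,0]]
    - [5,[0,0,20],[0,0,0]]
    - [5,[0,0,25],[0,0,0]]
    - [5,[0,0,22],[0,0,0]]
    - [5,[-2,-20,0],[0,0,0]]
    - [5,[-3,-35,0],[0,0,0]]
    - [5,[-3,-45,0],[0,0,-1]]

```text
t: 38.85
tool_pos: [0.5768, 0.2431, 0.1403]
eef_rot: [-0.187, -3.135, 0.002]
wrist_force: [-0.1, 0.1, -1.8]
gripper_width: 0.011
```

step_arm:
  steps:
    - [5,[-4,-50,0],[0,0,-1]]
    - [5,[-4,-50,0],[0,0,-1]]
    - [5,[-4,-50,0],[0,0,-1.5]]
    - [5,[-4,-48,0],[0,0,0]]
    - [5,[-3,-42,0],[0,0,0]]
    - [5,[0,-22,0],[0,0,0]]
    - [5,[0,0,0],[0,0,0]]
    - [5,[0,0,0],[0,0,0]]

```text
t: 39.85
tool_pos: [0.558, -0.0171, 0.1407]
eef_rot: [-0.285, -3.127, -0.0]
wrist_force: [0.4, -0.5, -0.5]
gripper_width: 0.0106
```

```bash
python3 - <<'E'
from h import *
st(); i,im,(H,S,V)=snap("scene","s12")
for c in blobs((H>12)&(H<32)&(S>50)&(V>150),2500): print(rect(i,c,.018)); print(cv2.approxPolyDP(c,6,True).reshape(-1,2).tolist())
E
```

```text
t 39.85 tcp [558.  -17.1 140.7] yang 79.6 F [ 0.4 -0.5 -0.5] w 10.6
[490.7 -46.3 231.  208.2  -9.8]
[[190, 200], [168, 263], [250, 271], [263, 205], [245, 203], [250, 216], [236, 217], [237, 233], [232, 213], [231, 234], [243, 240], [197, 236], [201, 253], [208, 240], [213, 247], [200, 261], [176, 252], [193, 252], [194, 233], [224, 232], [200, 207], [211, 213], [192, 229], [201, 229], [204, 218], [214, 221], [205, 233], [185, 232], [198, 205]]
```

View pics/s12.png

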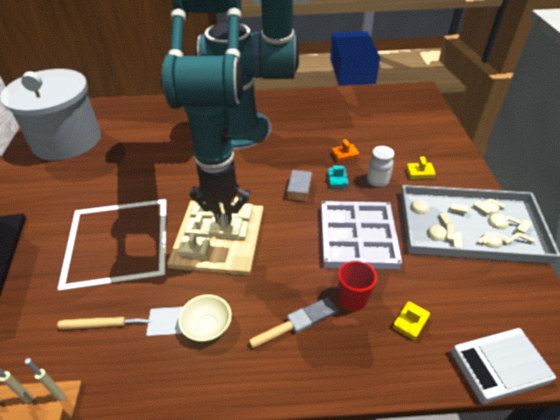

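step_arm:
  steps:
    - [5,[0.5,-0.5,-20],[0,0,0]]
    - [5,[0,0,-25],[0,0,0]]
    - [5,[0,0,-20],[0,0,0]]
    - [5,[0,0,-8],[0,0,0]]
    - [5,[0,0,-2.5],[0,0,0]]
    - [5,[0,0,0],[0,0,0]]
    - [5,[0,0,0],[0,0,0]]
    - [40,[0,0,0],[0,0,0]]

```text
t: 40.9
tool_pos: [0.5601, -0.0177, 0.0667]
eef_rot: [0.284, 3.127, 0.0]
wrist_force: [-0.7, -0.2, 0.2]
gripper_width: 0.0279
```

step_arm:
  steps:
    - [40,[0,0,0],[0,0,0]]
    - [40,[0,0,0],[0,0,0]]
    - [40,[0,0,20],[0,0,0]]
    - [40,[0,0,30],[0,0,0]]
    - [40,[0,0,30],[0,0,0]]
    - [40,[0,-10,40],[0,0,0]]
    - [40,[0,-30,40],[0,0,0]]
    - [40,[0,-40,40],[0,0,0]]

```text
t: 41.9
tool_pos: [0.5593, -0.0977, 0.2672]
eef_rot: [0.282, 3.129, 0.0]
wrist_force: [0.1, 0.1, 0.9]
gripper_width: 0.0398
```

step_arm:
  steps:
    - [40,[10,-40,30],[0,0,0]]
    - [40,[10,-30,20],[0,0,0]]
    - [40,[0,0,0],[0,0,0]]
    - [40,[0,0,0],[0,0,0]]
    - [40,[0,0,0],[0,0,0]]
    - [40,[0,0,0],[0,0,0]]
    - [40,[0,0,0],[0,0,0]]
    - [40,[0,0,0],[0,0,0]]

```text
t: 42.9
tool_pos: [0.5794, -0.1673, 0.3156]
eef_rot: [-0.284, -3.129, -0.0]
wrist_force: [0.1, -0.6, -0.1]
gripper_width: 0.0401
```

```bash
python3 - <<'E'
from h import *
st(); i,im,(H,S,V)=snap("wrist","w13")
for c in blobs((H>12)&(H<32)&(S>50)&(V>130),2500): print("b",rect(i,c,.018),c.reshape(-1,2).mean(0)); print(cv2.approxPolyDP(c,6,True).reshape(-1,2).tolist())
for c in blobs((S<60)&(V>150),1500): print("w",rect(i,c,0),c.reshape(-1,2).mean(0));print(cv2.approxPolyDP(c,6,True).reshape(-1,2).tolist())
E
```

```text
t 42.9 tcp [ 579.4 -167.3  315.6] yang 79.6 F [ 0.1 -0.6 -0.1] w 40.1
b [496.6 -46.7 214.1 201.5 -10.4] [350.02229654  68.47491639]
[[282, 0], [282, 173], [420, 173], [447, 0], [365, 0], [357, 49], [326, 57], [298, 53], [310, 51], [299, 47], [301, 6], [361, 0]]
w [ 9.787e+02  1.937e+02  5.730e+01  1.734e+02 -3.000e-01] [516.62910798 344.38497653]
[[559, 329], [464, 342], [488, 361], [559, 352]]
w [761.3 -45.4 118.7  95.8  27.4] [368.9010989  262.96703297]
[[376, 234], [351, 238], [332, 258], [365, 297], [389, 288], [401, 267], [395, 245]]
w [560.3 -51.3  88.  168.6 -10.3] [357.1659292  137.53761062]
[[416, 120], [395, 113], [370, 119], [365, 110], [356, 118], [300, 119], [298, 155], [348, 156], [352, 120], [362, 119], [353, 169], [364, 172], [362, 157], [411, 156]]
w [490.2   8.2  60.6  79.1 -10.4] [392.59605911  82.90640394]
[[367, 58], [365, 106], [418, 104], [423, 63]]
w [475.  -78.5  61.9  84.  -10.4] [329.57073171  83.31219512]
[[362, 59], [301, 65], [299, 105], [351, 107]]
w [423.1  20.2  56.7  77.3 -10.4] [398.76363636  24.25454545]
[[374, 0], [371, 50], [426, 48], [431, 4]]
w [408.  -65.5  57.9  85.8 -10.4] [331.98701299  24.03030303]
[[368, 0], [301, 5], [300, 50], [355, 51]]
w [ 504.4 -202.8  283.   127.5  -21.4] [240.69301471 121.13051471]
[[224, 0], [213, 0], [268, 177], [191, 207], [279, 183]]
```

View pics/w13.png

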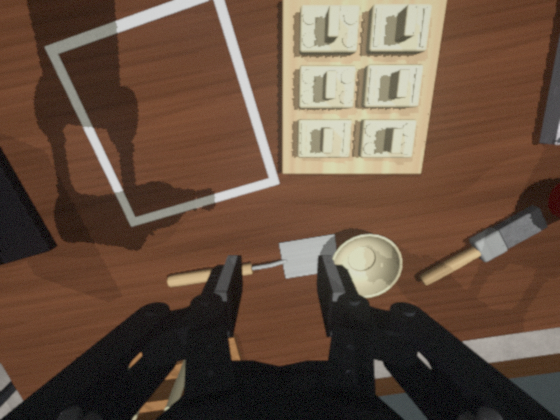

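All six castings are upright and fully on the board, in a 3x2 grid at columns 298-430. Next I'll turn the tool 90° so the finger line lies along the board's +y edge.

step_arm:
  steps:
    - [60,[-4,10,0],[0,0,-9]]
    - [60,[-6,25,0],[0,0,-9]]
    - [60,[-6,30,-5],[0,0,-9]]
    - [60,[-8,35,-10],[0,0,-9]]
    - [60,[-8,35,-15],[0,0,-9]]
    - [60,[-8,35,-20],[0,0,-9]]
    - [60,[-8,35,-20],[0,0,-9]]
    - [60,[-8,30,-20],[0,0,-9]]

```text
t: 43.95
tool_pos: [0.5232, 0.0687, 0.2254]
eef_rot: [2.075, 2.359, 0.001]
wrist_force: [-0.4, 0.5, -0.1]
gripper_width: 0.06
```

step_arm:
  steps:
    - [60,[-6,20,-20],[0,0,-9]]
    - [60,[-2,5,-20],[0,0,-9]]
    - [60,[0,0,-20],[0,0,0]]
    - [60,[0,0,-20],[0,0,0]]
    - [60,[0,0,0],[0,0,0]]
    - [60,[0,0,0],[0,0,0]]
    - [60,[0,0,0],[0,0,0]]
    - [60,[0,0,0],[0,0,0]]

```text
t: 44.95
tool_pos: [0.5161, 0.0924, 0.1467]
eef_rot: [2.413, 2.011, 0.002]
wrist_force: [-0.0, -0.5, -0.7]
gripper_width: 0.06
```

```bash
python3 - <<'E'
from h import *
st(); i,im,(H,S,V)=snap("scene","s14")
for c in blobs((H>12)&(H<32)&(S>50)&(V>150),2500): print(rect(i,c,.018))
E
```

```text
t 44.95 tcp [516.1  92.4 146.7] yang 169.6 F [-0.  -0.5 -0.7] w 60.0
[478.6 -44.8 256.1 207.1 -10.6]
```

step_arm:
  steps:
    - [60,[0,0,-25],[0,0,0]]
    - [60,[0,0,-30],[0,0,0]]
    - [60,[0,0,-30],[0,0,0]]
    - [60,[0,0,-20],[0,0,0]]
    - [60,[0,0,-10],[0,0,0]]
    - [60,[0,0,-6],[0,0,0]]
    - [60,[0,0,-3],[0,0,0]]
    - [60,[0,0,0],[0,0,0]]

```text
t: 46.0
tool_pos: [0.5159, 0.0925, 0.0223]
eef_rot: [2.413, 2.011, 0.001]
wrist_force: [-0.3, 0.5, 0.1]
gripper_width: 0.06
```

```bash
python3 - <<'E'
from h import *
st(); i,im,_=snap("wrist","w15"); snap("side","side15")
cv2.imwrite("pics/c15.png",np.hstack([cv2.imread("pics/w15.png")[100:420,60:500],cv2.resize(cv2.imread("pics/side15.png")[150:310,200:380],(360,320))]))
E
```

```text
t 46.0 tcp [515.9  92.5  22.3] yang 169.6 F [-0.3  0.5  0.1] w 60.0
```

View pics/c15.png

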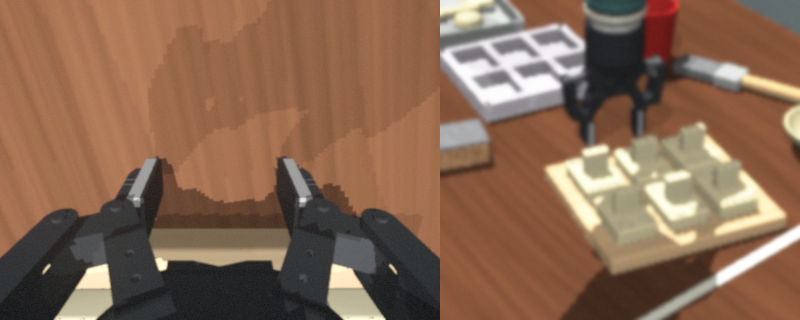

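The tips stand about 30 mm behind the board's edge and straddle its middle. I'll lower a little, close up, and begin the arc push.

step_arm:
  steps:
    - [60,[0,0,-4],[0,0,0]]
    - [60,[-1.3,-7,0],[0,0,0]]
    - [60,[-1.3,-7,0],[0,0,0]]
    - [60,[-1,-6,0],[0,0,0]]
    - [60,[-0.7,-4,0],[0,0,0]]
    - [60,[-0.7,-4,0],[0,0,0]]
    - [60,[-0.7,-4,0],[0,0,0]]
    - [60,[0,0,0],[0,0,0]]

```text
t: 47.1
tool_pos: [0.5099, 0.0606, 0.0178]
eef_rot: [-2.414, -2.011, -0.001]
wrist_force: [1.3, 3.3, -2.1]
gripper_width: 0.06
```

```bash
python3 - <<'E'
from h import *
st(); i,im,(H,S,V)=snap("scene","s16")
for c in blobs((H>12)&(H<32)&(S>50)&(V>150),2500): print(rect(i,c,.018))
E
```

```text
t 47.1 tcp [509.9  60.6  17.8] yang 169.6 F [ 1.3  3.3 -2.1] w 60.0
[478.  -49.8 255.2 206.2  -9.2]
```

step_arm:
  steps:
    - [60,[-1.5,-5,0],[0,0,0.3]]
    - [60,[-2.9,-9.7,0],[0,0,0.6]]
    - [60,[-2.8,-9.8,0],[0,0,0.6]]
    - [60,[-2.7,-9.8,0],[0,0,0.7]]
    - [60,[-2.6,-9.8,0],[0,0,0.6]]
    - [60,[-2.5,-9.9,0],[0,0,0.6]]
    - [60,[-2.4,-9.9,0],[0,0,0.7]]
    - [60,[-2.2,-9.9,0],[0,0,0.6]]

```text
t: 48.15
tool_pos: [0.4902, -0.0129, 0.0179]
eef_rot: [-2.328, -2.108, -0.002]
wrist_force: [1.0, 6.8, 0.1]
gripper_width: 0.0601
```

```bash
python3 - <<'E'
from h import *
st(); i,im,(H,S,V)=snap("scene","s17")
for c in blobs((H>12)&(H<32)&(S>50)&(V>150),2500): print(rect(i,c,.018))
E
```

```text
t 48.15 tcp [490.2 -12.9  17.9] yang 174.3 F [1.  6.8 0.1] w 60.1
[ 466.8 -125.4  254.8  205.9   -4.3]
```

View pics/s17.png

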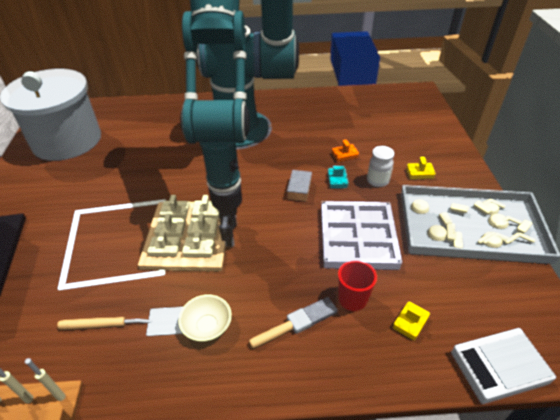

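The board is partway into the frame and the castings haven't shifted. I'll continue the arc.

step_arm:
  steps:
    - [60,[-1.0,-5,0],[0,0,0.3]]
    - [60,[-2.0,-10,0],[0,0,0.6]]
    - [60,[-1.9,-10,0],[0,0,0.6]]
    - [60,[-1.8,-10,0],[0,0,0.6]]
    - [60,[-1.7,-10,0],[0,0,0.6]]
    - [60,[-1.6,-10,0],[0,0,0.6]]
    - [60,[-1.5,-10,0],[0,0,0.6]]
    - [60,[-1.3,-10,0],[0,0,0.6]]

```text
t: 49.2
tool_pos: [0.477, -0.0875, 0.0178]
eef_rot: [-2.243, -2.197, -0.001]
wrist_force: [-0.4, 6.6, 1.5]
gripper_width: 0.0602
```

step_arm:
  steps:
    - [60,[-1.2,-10,0],[0,0,0.6]]
    - [60,[-1.1,-10,0],[0,0,0.6]]
    - [60,[-1.0,-10,0],[0,0,0.6]]
    - [60,[-0.9,-10,0],[0,0,0.6]]
    - [60,[-0.8,-10,0],[0,0,0.6]]
    - [60,[-0.6,-10,0],[0,0,0.6]]
    - [60,[-0.4,-8,0],[0,0,0.4]]
    - [60,[0,0,0],[0,0,0]]

```text
t: 50.2
tool_pos: [0.4707, -0.1561, 0.0177]
eef_rot: [-2.165, -2.274, 0.001]
wrist_force: [-1.7, 3.4, 2.8]
gripper_width: 0.06
```

```bash
python3 - <<'E'
from h import *
st()
for n in("scene","side"):
    i,im,(H,S,V)=snap(n,n+"18")
    for c in blobs((H>12)&(H<32)&(S>50)&(V>130),2500): print(n,rect(i,c,.018)); print(cv2.approxPolyDP(c,6,True).reshape(-1,2).tolist())
a=cv2.imread("pics/scene18.png")[170:310,30:270]; b=cv2.imread("pics/side18.png")[230:400,260:500]
cv2.imwrite("pics/c18.png",np.vstack([cv2.resize(a,(514,300),interpolation=2),cv2.resize(b,(424,300),interpolation=2)[:, :].copy() if 0 else cv2.copyMakeBorder(cv2.resize(b,(424,300),interpolation=2),0,0,0,90,0)]))
E
```

```text
t 50.2 tcp [ 470.7 -156.1   17.7] yang 2.8 F [-1.7  3.4  2.8] w 60.0
scene [ 466.6 -272.3  263.8  207.5    5.2]
[[146, 195], [118, 205], [119, 212], [113, 199], [98, 208], [82, 273], [169, 265], [169, 240], [143, 236], [157, 232], [160, 213], [142, 213], [155, 206]]
side [ 481.6 -271.9  257.   212.8    2.6]
[[383, 255], [298, 293], [365, 357], [443, 308], [417, 319], [437, 303], [428, 297], [408, 304], [402, 296], [417, 294], [417, 278], [408, 277], [416, 279], [400, 291], [384, 268], [402, 275]]
```

View pics/c18.png

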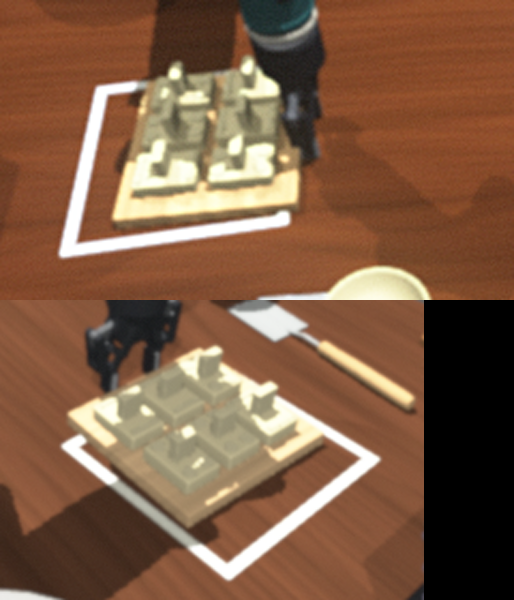

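```bash
python3 - <<'E'
from h import *
np.set_printoptions(suppress=True)
i=eyes.camera_info("scene"); q=pt(i,[[82.5,274],[169.5,266]],0)*1000; print("bottom +x corners",q.round(1))
d=q[1]-q[0]; print(np.hypot(*d), "board ang",np.degrees(np.arctan2(-d[0],d[1])))
u=d/np.hypot(*d); c=q.mean(0)+110*np.array([-u[1],u[0]]); print("centre",c.round(1))
i=eyes.camera_info("side"); q=pt(i,[[298,293],[365,357],[443,308]],.018)*1000; print("side top corners",q.round(1), "centre",((q[0]+q[2])/2).round(1),"angs",np.degrees(np.arctan2(*(q[1]-q[2])[::-1])),np.degrees(np.arctan2(*(q[1]-q[0])[::-1])))
E
```

```text
bottom +x corners [[ 583.3 -369.5]
 [ 574.6 -162.7]]
207.00514964329597 board ang 2.3929076745971107
centre [ 469.1 -270.7]
side top corners [[ 363.1 -173.5]
 [ 361.1 -380.8]
 [ 580.1 -369.9]] centre [ 471.6 -271.7] angs -177.14366334137236 -90.53145225746023
```

step_arm:
  steps:
    - [60,[-0.5,-6,0],[0,0,0.6]]
    - [60,[-0.5,-7,0],[0,0,0.7]]
    - [60,[-0.5,-7,0],[0,0,0.7]]
    - [60,[-0.4,-7,0],[0,0,0.7]]
    - [60,[-0.3,-5,0],[0,0,0.6]]
    - [60,[-0.2,-3,0],[0,0,0.2]]
    - [60,[0,0,0],[0,0,0]]
    - [60,[0,0,0],[0,0,0]]

```text
t: 51.3
tool_pos: [0.4682, -0.1903, 0.0176]
eef_rot: [-2.094, -2.338, 0.0]
wrist_force: [-2.1, 6.4, 3.8]
gripper_width: 0.0599
```

step_arm:
  steps:
    - [60,[0,10,0],[0,0,0]]
    - [60,[0,25,0],[0,0,0]]
    - [60,[0,10,40],[0,0,0]]
    - [60,[0,0,50],[0,0,0]]
    - [60,[0,0,50],[0,0,0]]
    - [60,[0,-20,50],[0,0,0]]
    - [60,[0,-40,50],[0,0,0]]
    - [60,[0,-40,40],[0,0,0]]

```text
t: 52.3
tool_pos: [0.4694, -0.2464, 0.2992]
eef_rot: [2.092, 2.339, -0.0]
wrist_force: [1.0, -0.3, -0.2]
gripper_width: 0.06
```

step_arm:
  steps:
    - [60,[0,-50,20],[0,0,0]]
    - [60,[0,-50,0],[0,0,0]]
    - [60,[0,-50,0],[0,0,0]]
    - [60,[0,-35,0],[0,0,0]]
    - [60,[0,0,0],[0,0,0]]
    - [60,[0,0,0],[0,0,0]]
    - [60,[0,0,0],[0,0,0]]
    - [60,[0,0,0],[0,0,0]]

```text
t: 53.3
tool_pos: [0.4692, -0.4295, 0.3169]
eef_rot: [2.094, 2.341, -0.0]
wrist_force: [0.5, -0.2, 0.3]
gripper_width: 0.06
```

```bash
python3 - <<'E'
from h import *
st(); i,im,(H,S,V)=snap("wrist","w19")
E
```

```text
t 53.3 tcp [ 469.2 -429.5  316.9] yang 6.4 F [ 0.5 -0.2  0.3] w 60.0
```

View pics/w19.png

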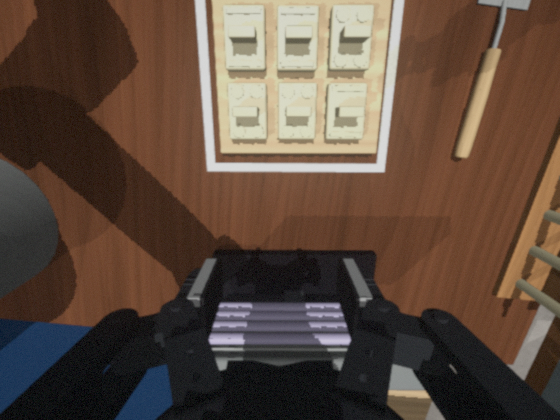

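The board is inside the frame. The far (-y) tape is visible at row 167 and the board edge at row 153. I'll shift back so the whole frame is in view and measure the gaps.

step_arm:
  steps:
    - [60,[0,20,10],[0,0,0]]
    - [60,[0,30,10],[0,0,0]]
    - [60,[0,30,10],[0,0,0]]
    - [60,[0,20,10],[0,0,0]]
    - [60,[0,0,0],[0,0,0]]
    - [60,[0,0,0],[0,0,0]]
    - [60,[0,0,0],[0,0,0]]
    - [60,[0,0,0],[0,0,0]]

```text
t: 54.35
tool_pos: [0.4687, -0.331, 0.3558]
eef_rot: [-2.096, -2.339, 0.0]
wrist_force: [0.3, 0.5, 0.1]
gripper_width: 0.06
```

```bash
python3 - <<'E'
from h import *
st(); i,im,(H,S,V)=snap("wrist","w20"); np.set_printoptions(suppress=True)
m0,a=np.array([479,-309]),np.deg2rad(6.1); ux=np.array([np.cos(a),np.sin(a)]); uy=np.array([-ux[1],ux[0]])
tape=((S<70)&(V>120)).astype(float)*255
wood=((H>10)&(H<32)&(S>50)&(V>115)).astype(float)*255
vv,uu=np.mgrid[0:420,0:560]
# scans in mark coords: orthographic resample at z=0 for tape, z=.018 for board, 1 mm/px
def ortho(img,z):
    g=np.arange(-160,161); X,Y=np.meshgrid(g,g); P=np.c_[(m0+X.reshape(-1,1)*ux+Y.reshape(-1,1)*uy)/1000,np.full(X.size,z)]
    q=px(i,P).astype(np.float32).reshape(*X.shape,2); return cv2.remap(img,q[...,0],q[...,1],1)
T=ortho(im,0.); B=ortho(im,.018); o=np.hstack([T,B])[::-1]; cv2.imwrite("pics/o20.png",o)
E
```

```text
t 54.35 tcp [ 468.7 -331.   355.8] yang 6.3 F [0.3 0.5 0.1] w 60.0
```

View pics/o20.png

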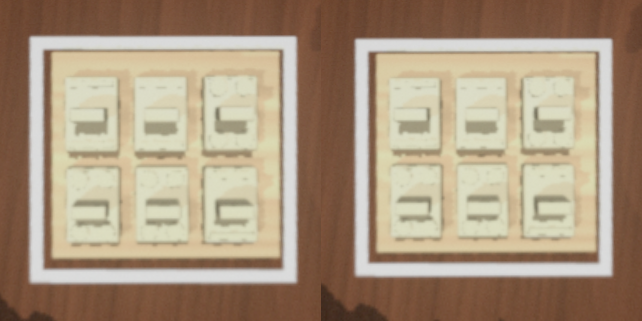

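The orthographic view has the tape inner edges at columns 43-283 and rows 50-270. The board top spans columns 55-277 and rows 53-253, so it needs about 7 mm toward -y. I'll refine that numerically.

```bash
cat > gap.py <<'E'
from h import *
def gaps(i,im,m0=np.array([479,-309]),a=np.deg2rad(6.1)):
    ux=np.array([np.cos(a),np.sin(a)]); uy=np.array([-ux[1],ux[0]]); H,S,V=cv2.split(cv2.cvtColor(im,cv2.COLOR_BGR2HSV))
    def ortho(k,z):
        g=np.arange(-160,160.1,.5); X,Y=np.meshgrid(g,g); P=np.c_[(m0+X.reshape(-1,1)*ux+Y.reshape(-1,1)*uy)/1000,np.full(X.size,z)]
        q=px(i,P).astype(np.float32).reshape(*X.shape,2); return cv2.remap(k.astype(np.uint8)*255,q[...,0],q[...,1],1)>127
    T=ortho((S<70)&(V>130),0.); B=ortho((H>8)&(H<34)&(V>150)|((S<110)&(V>110)),.018)
    g=lambda k:-160+k/2
    for s in(-90,-45,0,45,90):
        k=int((s+160)*2); out=[]
        for L in(T[k-4:k+5].mean(0)>.5,T[:,k-4:k+5].mean(1)>.5):   # tape inner edges: last before / first after within window
            w=np.where(L[:int(75*2)])[0]; v=np.where(L[int(245*2):])[0]+490
            out+= [g(w.max()) if len(w) else None, g(v.min()) if len(v) else None]
        print(s,"tape(x,y)",out)
    for s in(-90,-45,0,45,90):
        k=int((s+160)*2); out=[]
        for ax in(0,1):
            L=(B[k-4:k+5].mean(0) if ax==0 else B[:,k-4:k+5].mean(1))>.5
            c=np.where(~L)[0]; out+=[g(c[c<250].max()+1), g(c[c>390].min()-1)]
        print(s,"board(x,y)",out)
E
python3 - <<'E'
from gap import *
gaps(eyes.camera_info("wrist"),cv2.imread("pics/w20.png"))
E
```

```text
-90 tape(x,y) [np.float64(-85.5), np.float64(85.0), np.float64(-86.5), np.float64(85.0)]
-45 tape(x,y) [np.float64(-85.5), np.float64(85.0), np.float64(-88.5), np.float64(90.0)]
0 tape(x,y) [np.float64(-85.5), np.float64(102.5), np.float64(-88.0), np.float64(85.0)]
45 tape(x,y) [np.float64(-85.5), np.float64(85.0), np.float64(-89.0), np.float64(85.0)]
90 tape(x,y) [np.float64(-85.5), np.float64(104.5), np.float64(-89.0), np.float64(85.0)]
-90 board(x,y) [np.float64(-106.0), np.float64(133.0), np.float64(-94.0), np.float64(123.0)]
-45 board(x,y) [np.float64(-106.5), np.float64(133.5), np.float64(-94.0), np.float64(123.5)]
0 board(x,y) [np.float64(-107.0), np.float64(132.5), np.float64(-94.0), np.float64(123.5)]
45 board(x,y) [np.float64(-107.5), np.float64(132.0), np.float64(-93.5), np.float64(123.5)]
90 board(x,y) [np.float64(-107.5), np.float64(132.0), np.float64(-93.5), np.float64(122.5)]
```

```bash
cat > gap.py <<'E'
from h import *
def gaps(i,im,m0=np.array([479,-309]),a=np.deg2rad(6.1)):
    "edges in mark coords, mm: tape inner edges (window |c|>107), board wood edges (window 85..120)"
    ux=np.array([np.cos(a),np.sin(a)]); uy=np.array([-ux[1],ux[0]]); H,S,V=cv2.split(cv2.cvtColor(im,cv2.COLOR_BGR2HSV))
    g=np.arange(-160,160.1,.5)
    def ortho(k,z):
        X,Y=np.meshgrid(g,g); P=np.c_[(m0+X.reshape(-1,1)*ux+Y.reshape(-1,1)*uy)/1000,np.full(X.size,z)]
        q=px(i,P).astype(np.float32).reshape(*X.shape,2); return cv2.remap(k.astype(np.uint8)*255,q[...,0],q[...,1],1)>127
    T=ortho((S<45)&(V>130),0.); B=ortho((H>8)&(H<34)&(S>55)&(V>150),.018)
    for nm,M,lo,hi,f,f2 in(("tape",T,105,140,"min",0),("board",B,84,122,"max",0)):
        for ax in(0,1):
            for s in(-1,1):
                ks=[]; r=[]
                for c in range(-85,86,5):
                    k=int((c+160)*2); L=M[k] if ax==0 else M[:,k]
                    w=np.abs(g[L&(g*s>lo)&(g*s<hi)])
                    if len(w): ks.append(c); r.append(s*getattr(w,f)())
                p=np.polyfit(ks,r,1) if len(r)>4 else [0,0]
                print(nm,"xy"[ax],s,"median",np.median(r) if r else None,"slope deg",round(np.degrees(p[0]),2),len(r))
E
python3 - <<'E'
from gap import *
gaps(eyes.camera_info("wrist"),cv2.imread("pics/w20.png"))
E
```

```text
tape x -1 median -116.5 slope deg -0.08 35
tape x 1 median 122.5 slope deg -0.04 35
tape y -1 median -109.0 slope deg -0.57 35
tape y 1 median 110.5 slope deg 0.19 35
board x -1 median -105.5 slope deg -0.15 35
board x 1 median 115.0 slope deg -0.38 35
board y -1 median -92.0 slope deg -0.25 35
board y 1 median 108.0 slope deg 0.21 35
```

step_arm:
  steps:
    - [60,[0,25,0],[0,0,0]]
    - [60,[0,40,0],[0,0,0]]
    - [60,[0,45,0],[0,0,0]]
    - [60,[0,45,-20],[0,0,0]]
    - [60,[0,26,-40],[0,0,0]]
    - [60,[0,0,-50],[0,0,0]]
    - [60,[0,0,-50],[0,0,0]]
    - [60,[0,0,-50],[0,0,0]]

```text
t: 55.4
tool_pos: [0.4687, -0.1482, 0.1455]
eef_rot: [2.094, 2.341, 0.001]
wrist_force: [0.2, -0.3, 0.7]
gripper_width: 0.06
```

step_arm:
  steps:
    - [60,[0,0,-50],[0,0,0]]
    - [60,[0,0,-40],[0,0,0]]
    - [60,[0,0,-22],[0,0,0]]
    - [60,[0,0,-10],[0,0,0]]
    - [60,[0,0,0],[0,0,0]]
    - [60,[0,0,0],[0,0,0]]
    - [60,[0,0,0],[0,0,0]]
    - [60,[0,0,0],[0,0,0]]

```text
t: 56.4
tool_pos: [0.4695, -0.1497, 0.0254]
eef_rot: [2.095, 2.339, 0.001]
wrist_force: [-0.4, 0.4, -0.1]
gripper_width: 0.0597
```

step_arm:
  steps:
    - [60,[0,0,-5],[0,0,0]]
    - [60,[0,0,-2.5],[0,0,0]]
    - [60,[0,-10,0],[0,0,0]]
    - [60,[0,-15,0],[0,0,0]]
    - [60,[0,-10,0],[0,0,0]]
    - [60,[0,-5,0],[0,0,0]]
    - [60,[-0.5,-3,0],[0,0,0]]
    - [60,[-0.5,-2.5,0],[0,0,0]]

```text
t: 57.4
tool_pos: [0.4682, -0.1938, 0.0172]
eef_rot: [-2.096, -2.339, -0.003]
wrist_force: [0.9, 6.8, 3.2]
gripper_width: 0.0601
```

step_arm:
  steps:
    - [60,[-0.4,-2,0],[0,0,0]]
    - [60,[-0.1,-0.7,0],[0,0,0]]
    - [60,[0,0,0],[0,0,0]]
    - [60,[0,0,0],[0,0,0]]
    - [60,[0,8,0],[0,0,0]]
    - [60,[0,20,0],[0,0,0]]
    - [60,[0,20,10],[0,0,0]]
    - [60,[0,0,50],[0,0,0]]

```text
t: 58.4
tool_pos: [0.4633, -0.1462, 0.074]
eef_rot: [-2.088, -2.335, 0.005]
wrist_force: [1.2, -0.3, 0.4]
gripper_width: 0.0599
```

step_arm:
  steps:
    - [60,[0,0,50],[0,0,0]]
    - [60,[0,0,60],[0,0,0]]
    - [60,[0,-30,60],[0,0,0]]
    - [60,[0,-45,60],[0,0,0]]
    - [60,[0,-45,48],[0,0,0]]
    - [60,[0,-40,0],[0,0,0]]
    - [60,[0,-22,0],[0,0,0]]
    - [60,[0,0,0],[0,0,0]]

```text
t: 59.4
tool_pos: [0.4669, -0.3197, 0.3369]
eef_rot: [-2.095, -2.336, -0.0]
wrist_force: [-0.8, 0.1, 0.3]
gripper_width: 0.0596
```

step_arm:
  steps:
    - [60,[0,0,0],[0,0,0]]
    - [60,[0,0,0],[0,0,0]]
    - [60,[0,0,0],[0,0,0]]
    - [60,[0,0,0],[0,0,0]]
    - [60,[0,0,0],[0,0,0]]
    - [60,[0,0,0],[0,0,0]]
    - [60,[0,0,0],[0,0,0]]
    - [60,[0,0,0],[0,0,0]]

```text
t: 60.4
tool_pos: [0.4674, -0.3199, 0.3386]
eef_rot: [-2.096, -2.34, -0.0]
wrist_force: [0.2, -0.5, 0.2]
gripper_width: 0.0603
```

```bash
python3 - <<'E'
from gap import *
st(); i,im,_=snap("wrist","w21"); gaps(i,im); snap("scene","s21")
E
```

```text
t 60.4 tcp [ 467.4 -319.9  338.6] yang 6.3 F [ 0.2 -0.5  0.2] w 60.3
tape x -1 median -116.5 slope deg -0.02 35
tape x 1 median 122.0 slope deg -0.0 35
tape y -1 median -108.0 slope deg 0.24 35
tape y 1 median 110.0 slope deg 0.15 35
board x -1 median -107.5 slope deg -0.15 35
board x 1 median 113.0 slope deg -0.24 35
board y -1 median -99.0 slope deg 0.22 35
board y 1 median 101.5 slope deg 0.34 35
```

The board centre is within 0.5 mm of the frame centre and the angle within about 0.3°. I'll finish with numeric checks for moved bystanders and the six castings, then hand in.

```bash
python3 - <<'E'
from h import *
from plant import manip
a,b=(cv2.GaussianBlur(cv2.imread(f"pics/{n}.png"),(5,5),0) for n in("scene0","s21"))
d=cv2.absdiff(a,b).max(2)>45
for c in blobs(cv2.morphologyEx(d.astype(np.uint8),cv2.MORPH_OPEN,np.ones((3,3))),15): print("changed",cv2.boundingRect(c))
i=eyes.camera_info("wrist"); im=cv2.imread("pics/w21.png"); H,S,V=cv2.split(cv2.cvtColor(im,cv2.COLOR_BGR2HSV))
# cream castings, cast on their top plane z=.038
m=cv2.morphologyEx(((S<70)&(V>110)).astype(np.uint8),cv2.MORPH_OPEN,np.ones((5,5)))
for c in blobs(m,500):
    r=rect(i,c,.038)
    if abs(r[0]-479)<110 and abs(r[1]+309)<100: print("cast",r)
E
```

```text
changed (364, 242, 31, 16)
changed (329, 241, 30, 17)
changed (511, 230, 6, 6)
changed (361, 223, 30, 14)
changed (328, 222, 29, 16)
changed (487, 216, 9, 7)
changed (359, 205, 29, 15)
changed (327, 204, 28, 15)
changed (167, 200, 97, 72)
changed (67, 196, 90, 82)
changed (360, 191, 6, 5)
changed (312, 185, 13, 5)
changed (341, 169, 26, 26)
changed (409, 165, 11, 11)
changed (201, 153, 111, 30)
changed (372, 145, 56, 45)
changed (248, 144, 10, 5)
changed (225, 132, 34, 12)
changed (162, 131, 17, 14)
changed (15, 130, 157, 135)
changed (55, 126, 10, 14)
changed (63, 114, 10, 9)
changed (199, 104, 15, 15)
changed (444, 69, 17, 23)
changed (16, 61, 54, 62)
changed (206, 47, 18, 8)
changed (467, 41, 45, 58)
changed (243, 40, 53, 55)
changed (253, 30, 6, 9)
changed (15, 30, 6, 7)
changed (499, 29, 13, 8)
changed (7, 29, 46, 31)
changed (196, 27, 28, 23)
changed (483, 0, 19, 10)
changed (253, 0, 30, 25)
changed (243, 0, 8, 17)
changed (20, 0, 14, 14)
changed (9, 0, 11, 19)
cast [ 479.8 -302.6  247.3  228.2    6.2]
```

```bash
python3 - <<'E'
from gap import *
i=eyes.camera_info("wrist"); im=cv2.imread("pics/w21.png"); S=cv2.split(cv2.cvtColor(im,cv2.COLOR_BGR2HSV))[1].astype(np.float32)
a=np.deg2rad(6.1); ux=np.array([np.cos(a),np.sin(a)]); uy=np.array([-ux[1],ux[0]]); g=np.arange(-100,100.1,.5); X,Y=np.meshgrid(g,g[20:-20])
P=np.c_[(np.array([481.9,-307.5])+X.reshape(-1,1)*ux+Y.reshape(-1,1)*uy)/1000,np.full(X.size,.038)]
q=px(i,P).astype(np.float32).reshape(*X.shape,2); o=cv2.remap(S,q[...,0],q[...,1],1)
for th in(60,75,90):
    m=cv2.morphologyEx((o<th).astype(np.uint8),cv2.MORPH_OPEN,np.ones((9,9)))
    for c in blobs(m,1500):
        (x,y),w,an=cv2.minAreaRect(c); print(th,round(x/2-100,1),round(y/2-90,1),np.round(np.array(w)/2,1),round(an,1))
E
```

```text
60 61.5 40.5 [71. 77.] 90.0
60 -10.9 38.5 [60.1 72.4] 0.8
60 57.0 -39.0 [54.3 78.6] 0.7
60 -5.5 -39.5 [77. 53.] 90.0
60 -72.0 -2.2 [ 56.7 154.7] 0.6
75 0.0 0.0 [180. 200.] 90.0
90 0.0 0.0 [180. 200.] 90.0
```

The castings still form the 3x2 grid, in line with the board and well inside its edges. Handing in.

```bash
python3 -c "
from plant import manip
print(manip.job_done())"
```

```text
the job is handed in; nothing more can be done
None
```

The job is handed in at about 60 s on the robot's clock. All six castings were lifted out of the nest by their tabs and set tab up in a 3x2 grid on the board. The loaded board was then pushed into the taped frame.

- **Board in the frame:** the last wrist-camera measurement put the board's centre within about 0.5 mm of the frame's centre. Its edges were in line with the tape to about 0.3°.
- **Castings:** they last measured as a 3x2 grid about ±64 by ±40 mm around the board's centre, all inside its edges. Two of the six merged into one blob in that check, so I did not measure every one singly. The last picture I viewed, before the final 7 mm nudge, showed all six flat and apart.
- **Knocks and grip:** I saw no knock to the board and no slackening of the grip.
- **Bystanders:** the final change check was not clean. It flagged many patches across the bench, including around the jar, the look-alikes and the tray. I put these down to the arm and its changed shadow, because the pictures during the run showed those things in their places. I did not view a last scene picture to confirm it.
- **Picture budget:** I viewed 16 pictures, two past the 14.

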